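Zero the readout, then hold the tensioner back

ROBOT

A 7-joint arm with a two-finger parallel gripper is mounted at the origin on the work surface. World frame = base frame: x ahead of the robot, y to its left, z up, the work surface at z = 0. Lengths are in m, angles in rad, forces in N, time in s.
With the tool pointing down it reaches from about 0.35 to 0.9 m from the base axis. Payload 7.2 kg.
Tool frame: the origin (TCP) lies midway between the tips of the shut fingers; the grasp point (between the pads) lies 19 mm behind it; z points along the fingers, y is the line along which they close (so a half turn about z gives the same grasp; the last joint's range is limited). The gripper opens to 85 mm and grips with 20 to 120 N. Pads are 22 mm wide; open, the fingers measure 114 mm over their backs; the gripper's body (76 mm by 85 mm) begins 54 mm behind the grasp point. The pads swing forward as they close: fully open they stand 13 mm farther back than shut.
Start: joints at [1.2, 0.411, -0.013, 1.596, 0.006, 1.134, -0.082], TCP at [0.186, -0.597, 0.231] pointing down, gripper open.
Joint ranges: [-2.95, 2.95], [-0.29, 1.99], [-1.47, 1.44], [0.14, 2.54], [-1.03, 4.17], [0.13, 1.85], [-2.86, 2.86]. Speed limits (rad/s): [2.39, 2.39, 3.01, 3.01, 3.14, 3.14, 3.14].

INTERFACE

Orientations are given as [roll, pitch, yaw] about the fixed x, y, z axes, in that order (R = Rz(yaw) Ry(pitch) Rx(roll)).
In Python, from bench import state, capture, get_calibration, finish_job gives the robot as it stands.
- The arm moves only by the tool play_rows, never from a script. Its argument "commands" is a list of rows, each a list of 7 numbers: the shift along the world's x, y, z in cm, then the turn, a rotation vector about the world's x, y, z in degrees, then the finger opening in cm, from 0 to 8.54. In form: [[x, y, z, wx, wy, wz, fingers], ...]. A call has 1 to 12 rows; each row is the pose to reach, as a shift and turn from the pose commanded when the call began; what a row does not reach only later rows make up. A row lasts 1/8 s, in which the tool goes at most 62.5 mm and 10.7 degrees, less where a joint would pass 70% of its speed; a pose out of reach is approached as far as the arm can. A call with a gripper value outside its range is refused whole. The fingers move at their own pace and stop on an object; "grip_force" is the grip in N (left out, the last holds). Time passes only in rows, so rows that repeat a pose let the fingers close. It gives the time, the measured TCP pose, the force, the opening and the grip force at its end, in the units of the state.
- state(): the state, without advancing time (a new reading comes with each control period).
- capture(name): name is "side" or "top"; returns the picture (400x640x3 uint8, red, green, blue); there is no depth.
- get_calibration(name): a dict with "vertical_fov" (degrees; the focal length in pixels is half the picture's height over the tangent of half this angle, whatever the lens; pixels are square), "cx", "cy" (the principal point, pixels), "rvec" (rotation vector, rad) and "tvec" (3), from world to camera coordinates, as OpenCV has them. Camera axes: x right, y down, z forward; pixel columns grow to the right and rows downward; lengths in m; the calibration is good to about 2 mm. A picture is of the moment at which its call begins. get_calibration takes no time and is no camera call.
- finish_job(): hands the job in; it is judged then, once.
The state is a dict: "t": time; "q": joint angles; "qd": joint speeds; "tau": joint torques, N m; "ee_pos": TCP position; "ee_rot": TCP orientation; "ft_force": force on the tool from outside, world axes, zero at the start; "wrist_torque": the same for the moment, N m; "finger_gap": finger opening in m; "grasp_force": force on a finger pad.
Only numpy, scipy, OpenCV 4.12 (cv2) and the standard library are available. Lean on these libraries where they do the work, as an engineer would, in place of code of your own. Each camera call takes 0.05 s, during which the arm holds its last target. There are 200 camera calls.

TASK

Take the stylus from its stand and, holding it, press the small recessed zero button of the tension readout fully down with its tip while the jig's arm is still at rest, then put the stylus back upright and fully home in its stand. Then push the roller of the jig's sprung tensioner arm sideways, past the ratchet click and on to its end stop (or nearly so), and finish while still holding it there against its spring: do not let go at the end. Leave the other things on the bench where they are.

Things in the scene. Friction and masses are not known exactly. Their poses are not given: they have to be found in the camera images.
- readout: Black tension readout box fixed to the bench, 120 x 100 mm, 40 mm high, with a grey-green display over most of its +x half (its own frame) and two flat grey keys. Origin at the centre of its underside (on the mat, 3 mm above z = 0), z up. It stands at a changing place and yaw, and trades sides with the jig.
- recess_mouth (a point): Centre of the mouth of the round zero recess (level with the box's top, ringed by small steel marks, in the box corner at -30, -25 mm of its origin). The recess is 15 mm across with straight walls; the button lies in it.
- zero_button_top (a point): Centre of the top of the steel zero button, 11.6 mm across, 8 mm below the recess mouth when not pressed; it moves straight down with the button.
- zero_button (a joint): Travel of the zero button: 0 up, 0.005 m fully pressed. Sprung: starts to move at 1.5 N, fully down at 4 N; springs back when left.
- stylus: Steel stylus, loose, 110 mm long, 60 g. Origin at the centre of its lower tip end, z along it towards the top. From the tip: shank 7 mm across and 45 mm long, then a flat collar 26 mm across from 45 to 51 mm, then a round grip 16 mm across from 51 to 110 mm. Starts upright in the stand, hanging by its collar on the stand's top.
- stylus_grip (a point): Middle of the stylus's grip, on its axis, 80 mm above the tip and 30 mm below the top: grasp here from above, any yaw.
- stylus_tip (a point): Centre of the flat lower end (tip) of the stylus.
- stand: Aluminium stand block fixed to the bench, 64 x 64 mm, 55 mm high, origin at the centre of its underside, z up. One upright round hole in the middle of its top, 12 mm across with a 2 mm chamfer at the mouth, 52 mm deep. With the stylus home its collar lies flat on the block, its tip 10 mm above the block's origin.
- stand_hole0 (a point): Centre of the mouth of the stand's hole, level with the block's top.
- jig: Spring tension jig fixed to the bench: aluminium plate 180 x 140 x 12 mm (x, y, z), origin at the centre of its underside, z up. On it a dark steel arm turns about an upright pivot; the arm points to the plate's -x side and carries an upright steel roller at its end. On the +x side of the pivot a sprung pawl slider rides on the arm's ratchet tooth. Two rubber stop pegs, 18 mm tall, limit the arm; they and the pawl stay under 36 mm above the plate's underside.
- pivot (a point): Point on the arm's upright pivot axis, 25 mm along the jig's +x from its origin, 30 mm above the plate's underside.
- roller (a point): Centre of the upright roller at the arm's end, fixed to the arm: 16 mm across, 38 mm tall, 90 mm from the pivot axis. Its centre is 45 mm above the jig plate's underside; the roller reaches from 26 to 64 mm above it, and the flat arm below it is 13 mm wide, from 18 to 26 mm. In the jig's frame, with joint value a, it lies from the pivot at -90*cos(0.45-a) in x and -90*sin(0.45-a) in y (mm).
- tensioner (a joint): Angle of the arm, rad: 0 at rest on its rest stop (roller on the jig's -y side), growing as the roller is pushed towards the jig's +y side (clockwise from above), 0.9 at the end stop. A spring pushes it back: at the roller about 4.5 N at 0, 9.5 N at 0.9. The ratchet clicks at about 0.60: up to 3 N more just before it; after it, if let go, the arm swings back and is caught at about 0.6, well short of the stop.
- camera_chassis: bystander: black stripped camera chassis lying on its back, 105 x 140 x 43 mm. Leave alone.
- lens_ring: bystander: flat aluminium lens mount ring, 66 mm across, 6 mm high. Leave alone.
- cell_a: bystander: small steel battery cell standing up, 17 mm across, 34 mm high. Leave alone.
- cell_b: bystander: another such cell. Leave alone.
- jar: bystander: white screw-top jar, 44 mm across, 60 mm high. Leave alone.
- tape_reel: bystander: round orange tape reel lying flat, 68 mm across, 24 mm high. Leave alone.
- pry_bar: bystander: dark blue plastic pry bar lying flat, 130 x 12 x 6 mm. Leave alone.
- screwdriver: bystander: screwdriver lying down, about 150 mm long. Leave alone.
There are look-alikes about, which are no part of the job. What is shaped like the stand but yellow is not meant.

How it is judged:
By the outcome, as a careful person would: the job done as asked, in the order asked, and still so for the second after the job is handed in, while the arm keeps its last pose, push and grip.
It also fails if it takes over 64 s, if anything falls off the work surface, if the arm or the gripper's body presses on something with over 40 N, if the wrist force passes 120 N, or if a joint passes its speed limit or range.

## Working session

There is one attempt and no reset: what is moved stays moved. The work goes in short steps, Python scripts to look and compute and a tool call to move; the robot and the scene stay as the last step left them, time stands still between calls to the robot, and variables do not carry over. Pictures are saved under pics/ and viewed, at most 10 in all, crops included, and the job is handed in when it is done.

Besides the shell and the picture viewer there is one more tool, called by a JSON object that holds its "method" and its "body". play_rows: Moves the arm, as the interface text tells. Its arguments: {"type":"object","properties":{"commands":{"type":"array","items":{"type":"array","items":{"type":"number"}}},"grip_force":{"type":"number"}},"required":["commands"]}

```bash
mkdir -p pics
cat > h.py <<'E'
import numpy as np, cv2
from bench import state, capture, get_calibration, finish_job
def cal(n):
    c=get_calibration(n); f=200/np.tan(np.radians(c["vertical_fov"])/2)
    K=np.array([[f,0,c["cx"]],[0,f,c["cy"]],[0,0,1.]])
    return K,cv2.Rodrigues(np.array(c["rvec"],float))[0],np.array(c["tvec"],float).ravel(),c
def proj(n,P):
    K,R,t,_=cal(n); p=(np.atleast_2d(P)@R.T+t)@K.T; return p[:,:2]/p[:,2:]
def onz(n,uv,z):
    K,R,t,_=cal(n); C=-R.T@t; d=R.T@np.linalg.solve(K,[uv[0],uv[1],1]); return C+d*(z-C[2])/d[2]
E
python3 - <<'E'
from h import *
for n in("side","top"):
    im=capture(n); cv2.imwrite(f"pics/{n}0.png",cv2.cvtColor(im,cv2.COLOR_RGB2BGR))
    K,R,t,c=cal(n); print(c, -R.T@t)
s=state(); print({k:np.round(v,3) for k,v in s.items()})
E
```

```text
{'vertical_fov': 56.71172569684025, 'cx': 317.57642296788623, 'cy': 208.48828458961194, 'rvec': array([ 0.92907165, -2.4385009 ,  1.16465641]), 'tvec': array([0.41821481, 0.33097687, 0.55711869])} [0.17910345 0.44952564 0.60056574]
{'vertical_fov': 51.51678484509302, 'cx': 319.59447328495907, 'cy': 199.8533870335454, 'rvec': array([ 2.19406168, -2.17411606,  0.11324092]), 'tvec': array([-0.04365589,  0.55954361,  1.00901248])} [ 0.46930871 -0.02249653  1.05467735]
{'t': np.float64(0.1), 'q': array([ 1.2  ,  0.412, -0.013,  1.597,  0.006,  1.134, -0.082]), 'qd': array([ 0.001, -0.002, -0.   , -0.002, -0.001,  0.001,  0.001]), 'tau': array([ 2.0000e-03, -6.0183e+01,  6.8400e-01, -3.0009e+01,  1.4000e-02,
        6.0000e-03,  0.0000e+00]), 'ee_pos': array([ 0.186, -0.596,  0.231]), 'ee_rot': array([-3.14 ,  0.   ,  0.303]), 'ft_force': array([ 0.986,  0.447, -0.026]), 'wrist_torque': array([ 0.015, -0.01 ,  0.032]), 'grasp_force': np.float64(0.0), 'finger_gap': np.float64(0.086)}
```

View pics/top0.png

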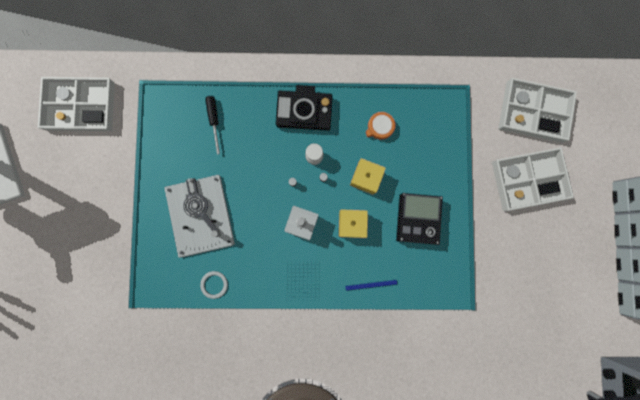

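View pics/side0.png

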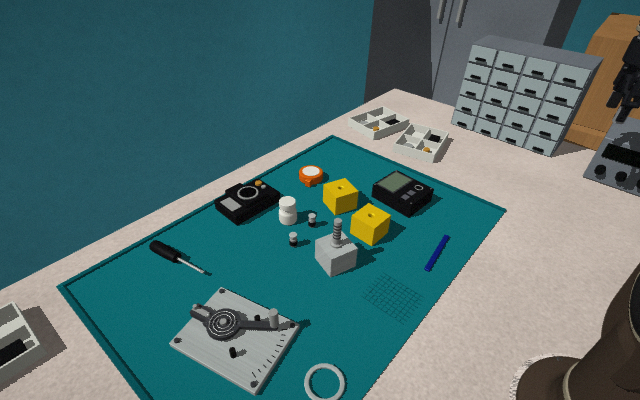

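Top view: the grey stand holding the stylus is at (302,223). The two yellow blocks at (368,176) and (353,223) are look-alikes. The readout is at (421,219) with its recess near (431,232), and the jig is at (199,217) with its roller near (225,238). The side view agrees, with the grey stand at (337,255). Next I'll look at closer crops.

Run:
```python
from h import *
t=cv2.imread("pics/top0.png"); s=cv2.imread("pics/side0.png")
def crop(im,x,y,w,h,k): return cv2.resize(im[y:y+h,x:x+w],None,fx=k,fy=k,interpolation=cv2.INTER_CUBIC)
# each tile 400x300 -> 2x: 
a=crop(t,155,165,100,100,4)
b=crop(t,385,185,66,66,6)[:400,:396]
cv2.imwrite("pics/c1.png",np.hstack([a,cv2.resize(b,(400,400))*1]))
a=crop(t,272,195,60,60,400/60)
b=crop(s,300,205,80,80,5)
cv2.imwrite("pics/c2.png",np.hstack([cv2.resize(a,(400,400)),b]))
```

```text
(no output)
```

View pics/c1.png

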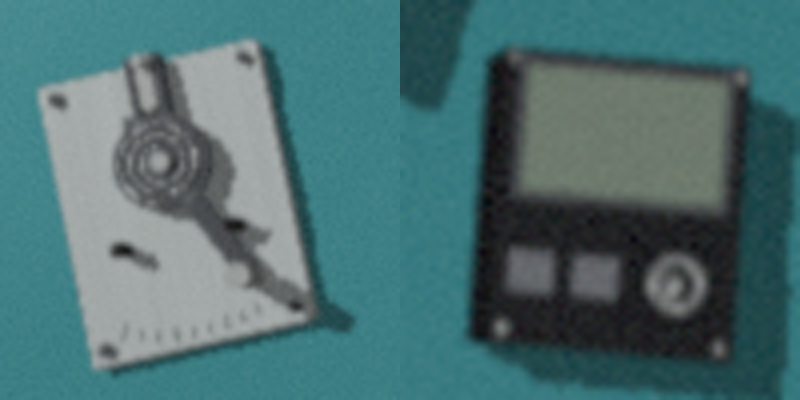

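View pics/c2.png

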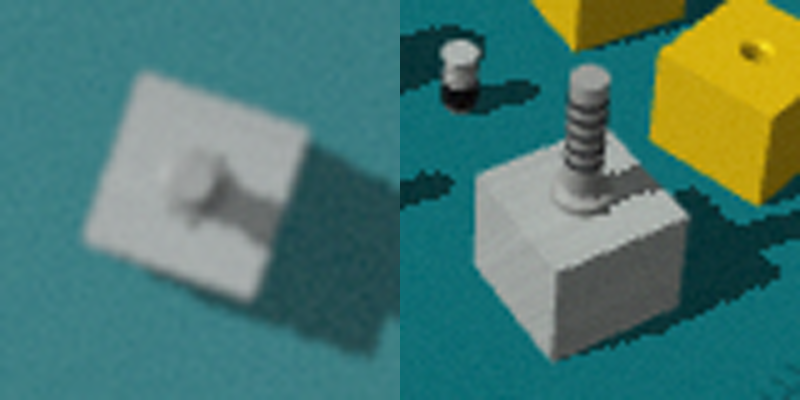

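The crops confirm the grey block at (302,223) holds the stylus, and the yellow blocks have empty holes. The recess is the ringed spot at about (430.5,232). The jig's roller is near (219,231) at its base, on the right (-y) side.

Run:
```python
from h import *
np.set_printoptions(precision=4,suppress=True)
def T(pts,k,ox,oy): return [((x+.5)/k-.5+ox,(y+.5)/k-.5+oy) for x,y in pts]
def q(name,pts,z,n="top"):
    P=np.array([onz(n,p,z) for p in pts]); print(name,P[:,:2].tolist() if 0 else P[:,:2]); 
    if len(P)==4: print(" ctr",P[:,:2].mean(0)," sides",np.linalg.norm(P-np.roll(P,-1,0),axis=1))
    return P
J=q("jig",T([(40,90),(258,40),(315,318),(97,370)],4,155,165),.015)
e=(J[0]+J[1]-J[2]-J[3]);yaw=np.arctan2(e[1],e[0]);print("jigyaw",yaw)
c=J.mean(0)[:2];R=np.array([[np.cos(yaw),-np.sin(yaw)],[np.sin(yaw),np.cos(yaw)]])
for a in(0,.6,.9): print("roller",a,c+R@(np.array([25,0])-90*np.array([np.cos(.45-a),np.sin(.45-a)]))/1000, 'pivot',c+R@[.025,0])
a=0;r=c+R@(np.array([25,0])-90*np.array([np.cos(.45),np.sin(.45)]))/1000
print("roller top proj top/side",proj("top",[*r,.067]),proj("side",[*r,.067]), "pivot proj", proj("top",[*(c+R@[.025,0]),.033]))
q("recess",T([(276,284)],400/66,385,185),.043)
q("readscrews",T([(115,55),(340,78),(319,348),(101,328)],400/66,385,185),.043)
q("readcorn",T([(510-400,45),(750-400,70),(735-400,360),(478-400,338)],400/66,385,185),.043)
q("stand",T([(145,72),(310,130),(252,300),(85,240)],400/60,272,195),.058)
q("styl top",T([(203,180)],400/60,272,195),.123)
q("styl side",T([(190,78)],5,300,205),.123,"side")
q("stand side",T([(75,178),(155,270),(288,215)],5,300,205),.058,"side")
print(state()["t"])
```

```text
jig [[0.589  0.3505]
 [0.6222 0.2152]
 [0.4482 0.1748]
 [0.4151 0.3083]]
 ctr [0.5186 0.2622]  sides [0.1393 0.1786 0.1376 0.179 ]
jigyaw 0.23319735876093473
roller 0 [0.4731 0.2112] pivot [0.5429 0.268 ]
roller 0.6 [0.4532 0.2605] pivot [0.5429 0.268 ]
roller 0.9 [0.455  0.2874] pivot [0.5429 0.268 ]
roller top proj top/side [[214.0223 233.8044]] [[272.8652 311.8837]] pivot proj [[194.991  205.2192]]
recess [[ 0.4835 -0.3092]]
readscrews [[ 0.5757 -0.2449]
 [ 0.5672 -0.3365]
 [ 0.4579 -0.3262]
 [ 0.4652 -0.2382]]
 ctr [ 0.5165 -0.2864]  sides [0.0921 0.1098 0.0883 0.1107]
readcorn [[ 0.5797 -0.2429]
 [ 0.5705 -0.3407]
 [ 0.4532 -0.3326]
 [ 0.4611 -0.2289]]
 ctr [ 0.5161 -0.2862]  sides [0.0983 0.1176 0.104  0.1194]
stand [[ 0.543   0.0251]
 [ 0.5226 -0.0347]
 [ 0.4613 -0.0144]
 [ 0.4823  0.0458]]
 ctr [0.5023 0.0055]  sides [0.0632 0.0645 0.0638 0.0642]
styl top [[0.5019 0.002 ]]
styl side [[0.5019 0.0056]]
stand side [[ 0.5416  0.0273]
 [ 0.4836  0.0449]
 [ 0.4626 -0.0154]]
0.1
```

{"method": "play_rows", "body": {"commands": [[3,5,0,0,0,0,6],[6,11,0,0,0,0,6],[9,17,0,0,0,0,6],[12,23,0,0,0,0,6],[15,29,0,0,0,0,6],[18,35,0,0,0,0,6],[21,41,0,0,0,0,6],[24,46.5,0,0,0,0,6],[27,51.5,0,0,0,0,6],[29.5,56,0,0,0,0,6],[31.6,60.1,0,0,0,0,6],[31.6,60.1,0,0,0,0,6]]}}

```text
t: 1.6
ee_pos: [0.5034, 0.0096, 0.2311]
ee_rot: [-3.139, -0.001, 0.31]
ft_force: [0.1, 0.3, 0.3]
finger_gap: 0.0602
grasp_force: 0.0
```

{"method": "play_rows", "body": {"commands": [[0,0,-2,0,0,0,6],[0,0,-5,0,0,0,6],[0,0,-8,0,0,0,6],[0,0,-9,0,0,0,6],[0,0,-9,0,0,0,6],[0,0,-9,0,0,0,6]]}}

```text
t: 2.35
ee_pos: [0.503, 0.0043, 0.1423]
ee_rot: [3.141, -0.001, 0.303]
ft_force: [0.8, 0.7, 0.4]
finger_gap: 0.0602
grasp_force: 0.0
```

{"method": "play_rows", "body": {"commands": [[0,0,-2,0,0,0,6],[0,0,-4,0,0,0,6],[0,0,-6,0,0,0,6],[0,0,-6.6,0,0,0,6],[0,0,-6.6,0,0,0,6],[0,0,-6.6,0,0,0,4],[0,0,-6.6,0,0,0,2.5],[0,0,-6.6,0,0,0,1],[0,0,-6.6,0,0,0,1],[0,0,-6.6,0,0,0,1],[0,0,-6.6,0,0,0,1]], "grip_force": 60}}

```text
t: 3.72
ee_pos: [0.5027, 0.0044, 0.0759]
ee_rot: [3.141, -0.001, 0.303]
ft_force: [-1.0, -0.1, 7.3]
finger_gap: 0.0143
grasp_force: 58.3
```

{"method": "play_rows", "body": {"commands": [[0,0,1,0,0,0,1],[0,0,3,0,0,0,1],[0,0,6,0,0,0,1],[0,0,9,0,0,0,1],[0,0,12,0,0,0,1],[0,0,12,0,0,0,1],[0,0,12,0,0,0,1]]}}

```text
t: 4.6
ee_pos: [0.5019, 0.0043, 0.1949]
ee_rot: [-3.142, 0.001, 0.303]
ft_force: [-0.8, 1.3, 0.1]
finger_gap: 0.0146
grasp_force: 58.4
```

Run:
```python
from h import *
s=state();p=s["ee_pos"];print(p,s["ft_force"],s["finger_gap"])
o=[]
for n,k in(("side",4),("top",5)):
    im=cv2.cvtColor(capture(n),cv2.COLOR_RGB2BGR)
    u=proj(n,p-[0,0,.03])[0]; tip=proj(n,p-[0,0,.063])[0]; w=400/k
    x=int(u[0]-w/2);y=int(max(0,min(u[1]-w/2,400-w)))
    c=cv2.resize(im[y:y+int(w),x:x+int(w)],(400,400),interpolation=cv2.INTER_CUBIC);o.append(c)
    print(n,x,y,k,"tip pred crop",(tip-[x,y])*k)
cv2.imwrite("pics/lift.png",np.hstack(o))
```

```text
[0.5018975  0.00428139 0.19489284] [-0.82480244  1.25619223  0.05547703] 0.014602064709876746
side 289 153 4 tip pred crop [197.1346661  253.71885308]
top 260 180 5 tip pred crop [204.51047598 207.24063047]
```

View pics/lift.png

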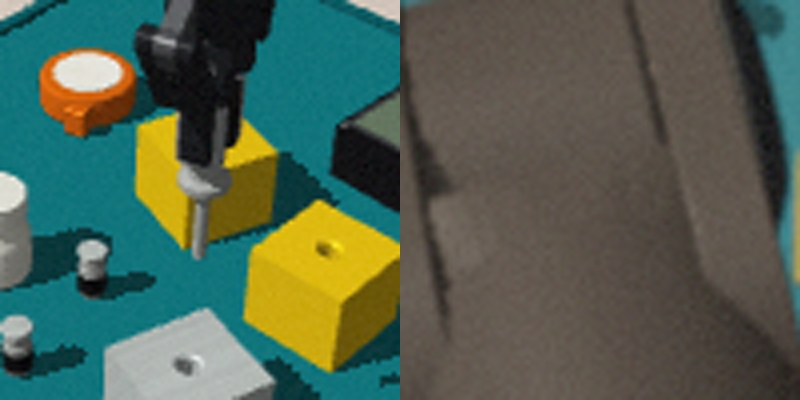

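The stylus is held upright, with its tip at crop (199,255) against a predicted (197,254). The stand hole is visible at crop (188,365). Next is the readout.

{"method": "play_rows", "body": {"commands": [[-0.2,-3,0,0,0,0,1],[-0.4,-7,0,0,0,0,1],[-0.7,-11.5,0,0,0,0,1],[-1,-16,0,0,0,0,1],[-1.2,-20.5,0,0,0,0,1],[-1.5,-25,0,0,0,0,1],[-1.7,-29,0,0,0,0,1],[-1.8,-31.3,0,0,0,0,1],[-1.8,-31.3,-3,0,0,0,1],[-1.8,-31.3,-6,0,0,0,1],[-1.8,-31.3,-7,0,0,0,1],[-1.8,-31.3,-7,0,0,0,1]]}}

```text
t: 6.2
ee_pos: [0.484, -0.3082, 0.1245]
ee_rot: [-3.14, 0.001, 0.303]
ft_force: [0.8, 0.7, -0.5]
finger_gap: 0.0143
grasp_force: 58.5
```

Run:
```python
from h import *
s=state();p=s["ee_pos"];print(p,s["ft_force"],s["finger_gap"])
im=cv2.cvtColor(capture("side"),cv2.COLOR_RGB2BGR)
k=8;r=proj("side",[.484,-.309,.043])[0];tip=proj("side",p-[0,0,.063])[0];x,y=int(r[0])-35,int(r[1])-45
c=cv2.resize(im[y:y+70,x:x+75],None,fx=k,fy=k,interpolation=cv2.INTER_CUBIC)
print("recess",(r-[x,y])*k,"tip",(tip-[x,y])*k); cv2.imwrite("pics/rec.png",c)
```

```text
[ 0.48397738 -0.30819018  0.12449127] [ 0.80163659  0.66731197 -0.52755181] 0.014270611341197751
recess [286.79415895 362.35265751] tip [296.78174783 316.38185559]
```

View pics/rec.png

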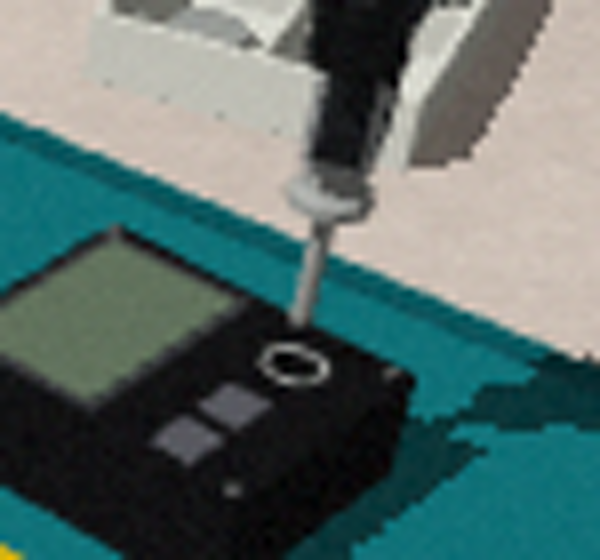

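The recess ring is at crop (294,365), slightly right of the predicted (287,362), and the tip is at (298,323). I'll shift about 1 mm in -x and -y, then descend while watching the force.

{"method": "play_rows", "body": {"commands": [[-0.1,-0.1,0,0,0,0,1],[-0.1,-0.1,-1,0,0,0,1],[-0.1,-0.1,-2,0,0,0,1],[-0.1,-0.1,-2.3,0,0,0,1],[-0.1,-0.1,-2.3,0,0,0,1]]}}

```text
t: 6.88
ee_pos: [0.4832, -0.3094, 0.1018]
ee_rot: [-3.141, 0.001, 0.303]
ft_force: [0.3, -1.8, -0.9]
finger_gap: 0.0144
grasp_force: 58.5
```

{"method": "play_rows", "body": {"commands": [[0,0,-0.2,0,0,0,1],[0,0,-0.4,0,0,0,1],[0,0,-0.6,0,0,0,1],[0,0,-0.6,0,0,0,1],[0,0,-0.6,0,0,0,1]]}}

```text
t: 7.5
ee_pos: [0.4835, -0.3097, 0.0965]
ee_rot: [3.141, -0.0, 0.303]
ft_force: [0.5, 0.4, 0.8]
finger_gap: 0.0146
grasp_force: 58.5
```

{"method": "play_rows", "body": {"commands": [[0,0,-0.15,0,0,0,1],[0,0,-0.3,0,0,0,1],[0,0,-0.4,0,0,0,1],[0,0,-0.4,0,0,0,1],[0,0,-0.4,0,0,0,1]]}}

```text
t: 8.12
ee_pos: [0.4836, -0.3097, 0.0928]
ee_rot: [3.141, -0.0, 0.303]
ft_force: [-0.3, 0.5, 6.1]
finger_gap: 0.0145
grasp_force: 59.1
```

{"method": "play_rows", "body": {"commands": [[0,0,-0.1,0,0,0,1],[0,0,-0.2,0,0,0,1],[0,0,-0.2,0,0,0,1],[0,0,-0.2,0,0,0,1]]}}

```text
t: 8.62
ee_pos: [0.4841, -0.3098, 0.0923]
ee_rot: [3.14, -0.001, 0.303]
ft_force: [-3.1, 2.5, 18.7]
finger_gap: 0.0145
grasp_force: 60.5
```

The button is fully down against its hard stop, at 18.7 N. I'll lift and go back to the stand.

{"method": "play_rows", "body": {"commands": [[0,0,1,0,0,0,1],[0,0,4,0,0,0,1],[0,0,8,0,0,0,1],[0,1,10,0,0,0,1],[0.3,5,10,0,0,0,1],[0.6,10,10,0,0,0,1],[0.9,15,10,0,0,0,1],[1.2,20,10,0,0,0,1],[1.5,25,10,0,0,0,1],[1.8,29,10,0,0,0,1],[1.9,31.4,10,0,0,0,1],[1.9,31.4,10,0,0,0,1]]}}

```text
t: 10.12
ee_pos: [0.5016, 0.0071, 0.1898]
ee_rot: [-3.141, 0.001, 0.307]
ft_force: [0.4, -0.3, -0.8]
finger_gap: 0.0143
grasp_force: 58.5
```

{"method": "play_rows", "body": {"commands": [[0,0,-2,0,0,0,1],[0,0,-4,0,0,0,1],[0,0,-4.5,0,0,0,1],[0,0,-4.5,0,0,0,1]]}}

```text
t: 10.62
ee_pos: [0.5021, 0.0039, 0.1452]
ee_rot: [-3.141, 0.001, 0.302]
ft_force: [0.7, 0.1, -0.3]
finger_gap: 0.0141
grasp_force: 58.5
```

Run:
```python
from h import *
s=state();p=s["ee_pos"];print(p,s["ft_force"],s["finger_gap"])
print(onz("side",(289+188.5/4-.4,153+365.5/4-.4),.058))
im=cv2.cvtColor(capture("side"),cv2.COLOR_RGB2BGR)
k=8;r=proj("side",[.502,.0045,.058])[0];tip=proj("side",p-[0,0,.063])[0];x,y=int(r[0])-37,int(r[1])-45
c=cv2.resize(im[y:y+70,x:x+75],None,fx=k,fy=k,interpolation=cv2.INTER_CUBIC)
print("hole",(r-[x,y])*k,"tip",(tip-[x,y])*k); cv2.imwrite("pics/back.png",c)
```

```text
[0.50212672 0.00390482 0.14515282] [ 0.69001722  0.08609117 -0.26623897] 0.01407419365761402
[0.5018668 0.0061653 0.058    ]
hole [297.44372917 364.18764   ] tip [303.51524737 294.96100615]
```

View pics/back.png

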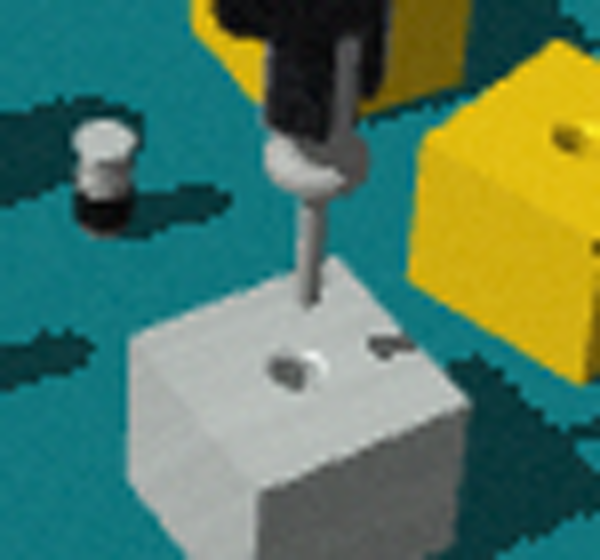

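The hole centre is at crop (297,368) and the tip at (308,300), so they line up after a small +y correction.

{"method": "play_rows", "body": {"commands": [[0,0.1,-1,0,0,0,1],[0,0.1,-2,0,0,0,1],[0,0.1,-2.5,0,0,0,1],[0,0.1,-3,0,0,0,1],[0,0.1,-3.5,0,0,0,1],[0,0.1,-3.5,0,0,0,1]]}}

```text
t: 11.42
ee_pos: [0.5021, 0.0054, 0.1099]
ee_rot: [-3.141, 0.001, 0.303]
ft_force: [-0.4, -0.0, -0.3]
finger_gap: 0.0143
grasp_force: 58.5
```

{"method": "play_rows", "body": {"commands": [[0,0,-1,0,0,0,1],[0,0,-2,0,0,0,1],[0,0,-2.8,0,0,0,1],[0,0,-3.1,0,0,0,1],[0,0,-3.3,0,0,0,1],[0,0,-3.3,0,0,0,1]]}}

```text
t: 12.18
ee_pos: [0.5024, 0.0055, 0.0773]
ee_rot: [3.142, -0.0, 0.303]
ft_force: [-0.3, 0.1, -0.6]
finger_gap: 0.0146
grasp_force: 58.5
```

Going smoothly. I'll seat it until contact.

{"method": "play_rows", "body": {"commands": [[0,0,-0.1,0,0,0,1],[0,0,-0.2,0,0,0,1],[0,0,-0.25,0,0,0,1],[0,0,-0.25,0,0,0,1]]}}

```text
t: 12.68
ee_pos: [0.5026, 0.0055, 0.0759]
ee_rot: [3.141, -0.001, 0.303]
ft_force: [-4.1, -0.2, 11.1]
finger_gap: 0.0144
grasp_force: 59.4
```

{"method": "play_rows", "body": {"commands": [[0,0,0,0,0,0,2],[0,0,0,0,0,0,3],[0,0,0,0,0,0,4.5],[0,0,0,0,0,0,5],[0,0,0,0,0,0,5],[0,0,2,0,0,0,5],[0,0,5,0,0,0,5],[0,0,9,0,0,0,5],[0,0,13,0,0,0,5],[0,5,13,0,0,0,5],[-1,10,13,0,0,0,5],[-2,15,13,0,0,0,5]]}}

```text
t: 14.18
ee_pos: [0.482, 0.1567, 0.205]
ee_rot: [3.141, -0.001, 0.302]
ft_force: [0.7, 0.8, 0.2]
finger_gap: 0.05
grasp_force: 0.0
```

Run:
```python
from h import *
s=state();p=s["ee_pos"];print(p,s["ft_force"],s["finger_gap"])
im=capture("side");c=cv2.resize(cv2.cvtColor(im,cv2.COLOR_RGB2BGR)[205:375,160:380],None,fx=3.5,fy=3.5,interpolation=cv2.INTER_CUBIC)
cv2.imwrite("pics/home.png",c)
```

```text
[0.48204196 0.1567201  0.20498092] [0.65938678 0.78638557 0.19358436] 0.0499825094695677
```

View pics/home.png

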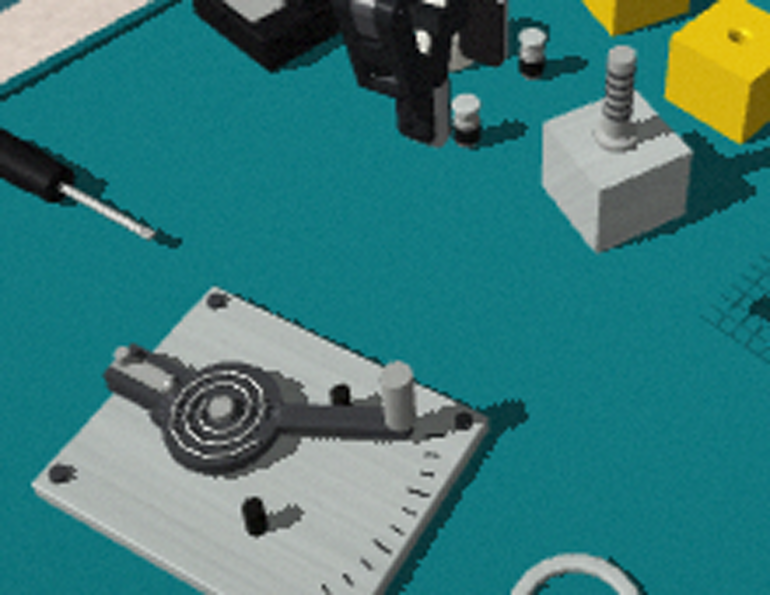

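The stylus is home: its collar is flat on the stand and its top is at the same pixel as before. The jig's arm is at rest. Next I'll lower the open fingers around the roller, pads along the push direction.

{"method": "play_rows", "body": {"commands": [[-0.5,3,0,0,0,0,5],[-0.9,5.5,0,0,0,0,5],[-0.9,5.5,-3,0,0,0,5],[-0.9,5.5,-7,0,0,0,5],[-0.9,5.5,-10,0,0,0,5],[-0.9,5.5,-12,0,0,0,5],[-0.9,5.5,-13,0,0,0,5],[-0.9,5.5,-14,0,0,0,5],[-0.9,5.5,-15,0,0,0,5],[-0.9,5.5,-16,0,0,0,5],[-0.9,5.5,-16.3,0,0,0,4],[-0.9,5.5,-16.3,0,0,0,3]], "grip_force": 60}}

```text
t: 15.72
ee_pos: [0.4733, 0.2105, 0.0417]
ee_rot: [3.142, 0.0, 0.303]
ft_force: [0.7, -0.5, 0.1]
finger_gap: 0.0298
grasp_force: 0.0
```

{"method": "play_rows", "body": {"commands": [[0,0,0,0,0,0,3],[0,0,0,0,0,0,3]]}}

```text
t: 15.98
ee_pos: [0.4736, 0.2105, 0.0421]
ee_rot: [3.142, -0.001, 0.303]
ft_force: [-0.0, 0.2, 0.8]
finger_gap: 0.0302
grasp_force: 0.0
```

Run:
```python
from h import *
s=state();p=s["ee_pos"];print(p,s["ee_rot"],s["ft_force"],s["finger_gap"])
c0=np.array([.5186,.2622]);yaw=.233;R=np.array([[np.cos(yaw),-np.sin(yaw)],[np.sin(yaw),np.cos(yaw)]])
d=np.array([-.298,.954])
for a in np.arange(0,1.0,.1):
    r=c0+R@(np.array([25,0])-90*np.array([np.cos(.45-a),np.sin(.45-a)]))/1000
    print(round(a,1),np.round(((r+.007*d)-p[:2])*100,2))
im=capture("side");c=cv2.resize(cv2.cvtColor(im,cv2.COLOR_RGB2BGR)[240:390,160:360],None,fx=4,fy=4,interpolation=cv2.INTER_CUBIC)
cv2.imwrite("pics/str.png",c)
```

```text
[0.47357213 0.2104975  0.04209366] [ 3.14156104e+00 -5.49460521e-04  3.02738755e-01] [-0.04685134  0.20487305  0.80179923] 0.030166568435978584
0.0 [-0.25  0.74]
0.1 [-0.79  1.46]
0.2 [-1.24  2.24]
0.3 [-1.62  3.05]
0.4 [-1.92  3.9 ]
0.5 [-2.12  4.78]
0.6 [-2.24  5.67]
0.7 [-2.27  6.57]
0.8 [-2.21  7.47]
0.9 [-2.06  8.35]
```

View pics/str.png

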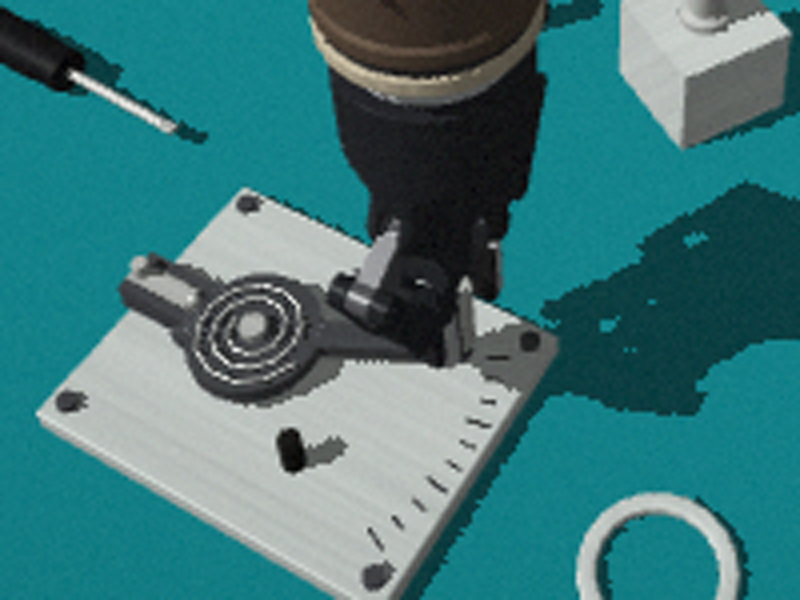

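The fingers straddle the roller, with the rear finger on its -y side near (465,320). Now I'll push along the arc.

{"method": "play_rows", "body": {"commands": [[-0.3,0.7,0,0,0,0,3],[-0.8,1.5,0,0,0,0,3],[-1.2,2.2,0,0,0,0,3],[-1.6,3.0,0,0,0,0,3],[-1.9,3.9,0,0,0,0,3],[-2.1,4.8,0,0,0,0,3],[-2.2,5.7,0,0,0,0,3],[-2.3,6.6,0,0,0,0,3],[-2.2,7.5,0,0,0,0,3],[-2.2,7.5,0,0,0,0,3]]}}

```text
t: 17.27
ee_pos: [0.4498, 0.2825, 0.0407]
ee_rot: [3.137, 0.005, 0.302]
ft_force: [-1.2, -8.7, -0.6]
finger_gap: 0.03
grasp_force: 4.1
```

{"method": "play_rows", "body": {"commands": [[0.1,0.3,0,0,0,0,3],[0.1,0.6,0,0,0,0,3],[0.1,0.8,0,0,0,0,3],[0.1,0.8,0,0,0,0,3]]}}

```text
t: 17.77
ee_pos: [0.4508, 0.2899, 0.0406]
ee_rot: [3.136, 0.005, 0.301]
ft_force: [-2.6, -9.8, 0.0]
finger_gap: 0.03
grasp_force: 4.3
```

{"method": "play_rows", "body": {"commands": [[0.1,0.2,0,0,0,0,3],[0.1,0.4,0,0,0,0,3],[0.1,0.5,0,0,0,0,3],[0.1,0.5,0,0,0,0,3]]}}

```text
t: 18.27
ee_pos: [0.4516, 0.2933, 0.0404]
ee_rot: [3.134, 0.007, 0.3]
ft_force: [-2.4, -13.2, 1.8]
finger_gap: 0.0299
grasp_force: 6.0
```

{"method": "play_rows", "body": {"commands": [[0,0.2,0,0,0,0,3],[0,0.2,0,0,0,0,3],[0,0.2,0,0,0,0,3],[0,0.2,0,0,0,0,3]]}}

```text
t: 18.77
ee_pos: [0.4516, 0.2934, 0.0403]
ee_rot: [3.132, 0.008, 0.299]
ft_force: [-2.6, -18.5, 5.1]
finger_gap: 0.0304
grasp_force: 8.1
```

Run:
```python
from h import *
s=state();print(s["ee_pos"],s["ft_force"])
o=[]
im=cv2.cvtColor(capture("side"),cv2.COLOR_RGB2BGR)
cv2.imwrite("pics/end.png",cv2.resize(im[200:400,140:400],None,fx=3,fy=3,interpolation=cv2.INTER_CUBIC))
```

```text
[0.45158462 0.29344221 0.04029308] [ -2.55736572 -18.4969038    5.09321795]
```

View pics/end.png

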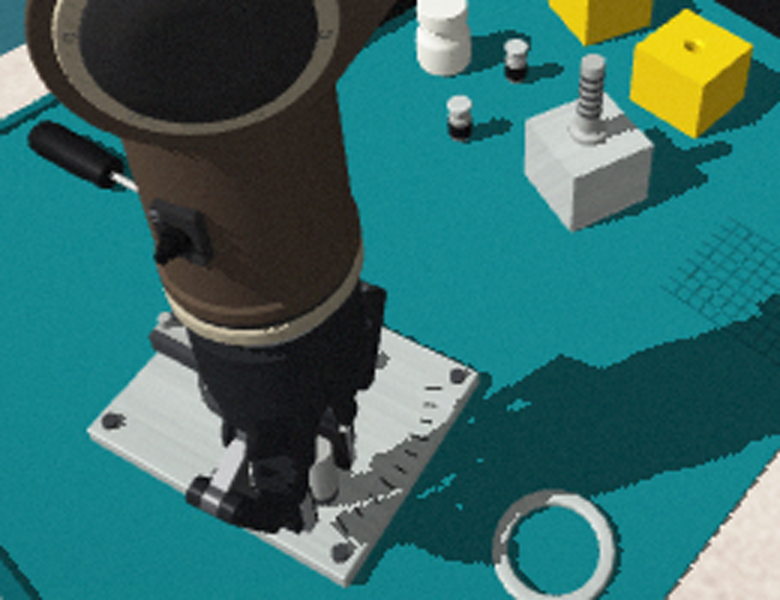

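The roller is held at the end stop: the last extra push raised the force from 13 to 18.5 N and the arm did not move. The stylus still stands home.

```bash
python3 -c "
from bench import finish_job; print(finish_job())"
```

```text
the job is handed in; nothing more can be done
None
```

The job is handed in, and I saw no faults: the zero button was pressed fully down with the arm at rest, the stylus went back home in its stand, and the tensioner roller was still held against its end stop at the finish (about 19 s of the 64 s used).

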